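# Index the prep turntable's spout over the round pan

## Task

The kitchen prep turntable is locked with its spout pointing between the two steel containers. Pull up its spring index pin by the black knob, turn the turntable by one hole so that the spout ends over the round pan and not over the rectangular tub, and let the pin drop fully home in that hole. Leave the pan and the tub where they stand.

Things in the scene. Friction and masses are not known exactly. Their poses are not given: they have to be found in the camera images.
- stand: Fixed low metal base, 276 mm across; origin on the table under the turning axis, z up. Its index ring (top 30 mm up) has eight holes 45 degrees apart, 120 mm from the axis, open at the outer edge, 14 mm wide below and flared to 48 mm on top: the 10 mm pin slides home by itself when let go within about 15 mm of a hole's middle. A seated pin locks the turntable.
- turntable (a joint): Turntable angle (rad), 0 at the start (pin in a hole), positive counter-clockwise from above, range -1.7 to 1.7; next holes at +0.785 and -0.785. Turns easily when the pin is drawn. A 190 mm bamboo disc, top 50 mm above the table, rim 60 mm, with carrot pieces on it (below 71 mm), a steel spout on one side and the pin across from it.
- knob (a point): Centre of the upright black cylindrical knob on the index pin: 28 mm diameter, 32 mm high, centre 89 mm above the table when the pin is home. 120 mm from the turning axis, diametrically across from the spout, on the turntable's steel arm (arm top 48 mm above the table; a 21 mm wide sleeve under the knob to 62 mm). Goes round with the turntable. x axis: to the turning axis; z up.
- index_pin (a joint): Height (m) by which the pin is pulled up: 0 fully home, 0.030 the upper stop. It must be up by 0.022 or more to pass freely over the ring. A spring pushes it down with about 5 N at 0 and 7 N at the stop; let go over the ring it rests at 0.022, in a hole it drops to 0. The pin weighs 80 g.
- spout (a point): Middle of the open outer end of the spout, a steel trough 54 mm wide with 18 mm sides, 185 mm from the turning axis and about 52 mm above the table. x axis: outward along the spout. Turns with the turntable, across from the knob.
- pan: Round shallow steel pan, 130 mm across the rim, 28 mm high, loose on the table, about 225 mm from the turning axis and about 45 degrees to the left or right of the spout's first direction. Origin: centre of its underside. The spout passes above it.
- tub: Rectangular shallow steel tub, 110 x 90 x 28 mm, loose on the table, on the other side of the spout from the pan. Origin: centre of its underside. Not to be chosen.
Not all that is in view belongs to the job. What is shaped like the pan but red is not meant.

How it is judged:
By the outcome, as a careful person would: the job done as asked, in the order asked, and still so for the second after the job is handed in, with the robot touching nothing.
It also fails if it takes over 32 s, if anything falls off the work surface, if the arm or the gripper's body presses on something with over 40 N, if the wrist force passes 120 N, or if a joint passes its speed limit or range.

## Robot

A 6-joint arm with a two-finger parallel gripper is mounted at the origin on the work surface. World frame = base frame: x ahead of the robot, y to its left, z up, the work surface at z = 0. Lengths are in m, angles in rad, forces in N, time in s.
With the tool pointing down it reaches from about 0.275 to 0.775 m from the base axis. Payload 14.6 kg.
Tool frame: the origin (TCP) lies at the very end of the fingers, on their centre line; the grasp point (between the pads) lies 19 mm behind it; z points along the fingers, y is the line along which they close (so a half turn about z gives the same grasp; the last joint's range is limited). The gripper opens to 85 mm and grips with 20 to 120 N. Pads are 22 mm wide; open, the fingers measure 114 mm over their backs; the gripper's body (76 mm by 85 mm) begins 54 mm behind the grasp point. The pads swing forward as they close: fully open they stand 13 mm farther back than shut.
Start: joints at [-1.282, 0.263, -0.048, 1.259, 0, 1.415], TCP at [0.225, -0.474, 0.231] pointing down, gripper open.
Joint ranges: [-2.65, 2.65], [-0.89, 1.7], [-1.18, 1.37], [-2.13, 2.11], [-1.35, 1.29], [-3.14, 3.14]. Speed limits (rad/s): [1.89, 1.89, 2.57, 2.79, 3.14, 3.14].

## Interface

Orientations are given as [roll, pitch, yaw] about the fixed x, y, z axes, in that order (R = Rz(yaw) Ry(pitch) Rx(roll)).
In Python, from plant import * gives the robot as it stands. The module is installed in compiled form; this text tells all that it offers. Calls block until the motion is done:
- move_to(position, orientation): joint-space move of the TCP to a pose.
- move_straight(position, feed=0.15, rotation=None): straight line of the TCP; rotation=None keeps the orientation; feed is the mean speed in m/s.
- move_joints(angles): joint-space move.
- open_gripper() and grab(): open the fingers fully, or close them until they stop; the grip force is fixed at half the most.
- hold(seconds).
- solve_ik(position, orientation): joint angles nearest the present ones, or None.
- get_obs(): the state.
- read_camera(name): name is "scene" or "top"; returns the picture (480x640x3 uint8, red, green, blue); there is no depth.
- camera_info(name): a dict with "fx", "fy", "cx", "cy" (pixels), "D" ([k1, k2, p1, p2, k3] as OpenCV has them; the pictures are not rectified), "world_from_camera" (4x4, takes a point from camera to world coordinates). Camera axes: x right, y down, z forward; pixel columns grow to the right and rows downward; lengths in m; the calibration is good to about 2 mm. A picture is of the moment at which its call begins. camera_info takes no time and is no camera call.
A pose or a line that the arm cannot do raises PlanningError and nothing moves.
- job_done(): hands the job in; it is judged then, once.
The state is a dict: "t": time; "joints": joint angles; "qvel": joint speeds; "joint_torque": joint torques, N m; "tcp_pos": TCP position; "orientation": TCP orientation; "force": force on the tool from outside, world axes, zero at the start; "ft_torque": the same for the moment, N m; "opening": opening from 0.0 (shut) to 1.0 (fully open); "finger_force": force on a finger pad.
Only numpy, scipy, OpenCV 4.12 (cv2) and the standard library are available. Lean on these libraries where they do the work, as an engineer would, in place of code of your own. Each camera call takes 0.05 s, during which the arm holds its last target. There are 200 camera calls.

## Working session

There is one attempt and no reset: what is moved stays moved. The work goes in short steps, each a Python script; the robot and the scene stay as the last script left them, time stands still between calls to the robot, and variables do not carry over. Pictures are saved under pics/ and viewed, at most 10 in all, crops included, and the job is handed in when it is done.

```bash
mkdir -p pics; python3 - <<'E'
from plant import *
import cv2
for n in("top","scene"):
    cv2.imwrite(f"pics/{n}0.png",read_camera(n)[:,:,::-1]); i=camera_info(n); print(n,i)
print(get_obs()["t"])
E
```

```text
top {'fx': 566.6994082159543, 'fy': 566.6994082159543, 'cx': 335.25692337387125, 'cy': 233.45423216203017, 'D': array([-0.14578798,  0.        ,  0.        ,  0.        ,  0.        ]), 'world_from_camera': array([[-0.01742641, -0.99729629,  0.07138925,  0.56014265],
       [-0.99954586,  0.01913228,  0.02328166,  0.07596444],
       [-0.02458455, -0.07095111, -0.99717678,  1.13005714],
       [ 0.        ,  0.        ,  0.        ,  1.        ]])}
scene {'fx': 451.7798479444379, 'fy': 451.7798479444379, 'cx': 314.25308066397906, 'cy': 235.8955788429585, 'D': array([-0.10830475,  0.        ,  0.        ,  0.        ,  0.        ]), 'world_from_camera': array([[ 0.73063953,  0.56195652, -0.38777667,  0.92812625],
       [ 0.68264231, -0.61195134,  0.39939334, -0.23282028],
       [-0.01285876, -0.55652532, -0.83073114,  0.74010647],
       [ 0.        ,  0.        ,  0.        ,  1.        ]])}
0.1
```

View pics/top0.png

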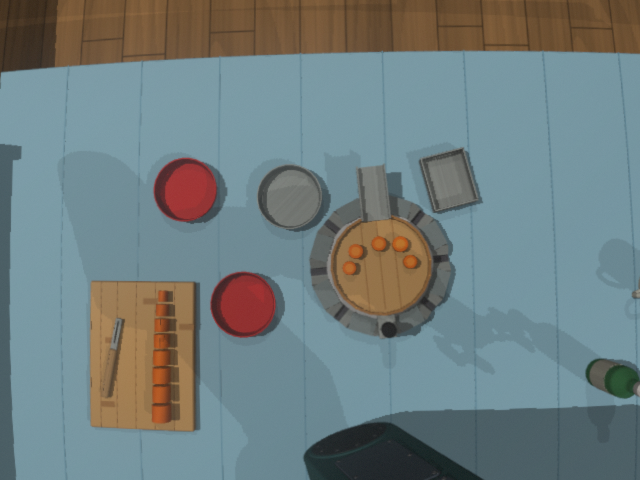

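View pics/scene0.png

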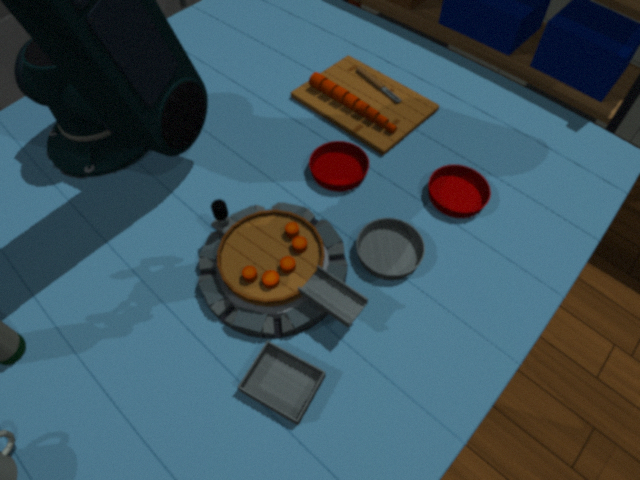

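The pictures show these candidates:
- **Knob:** the black knob is at top (389,330) and scene (219,210). The dark robot arm and the bottle are not it.
- **Pan:** the steel pan is at top (290,197). The red pans at (186,190) and (243,304) are decoys.
- **Tub:** the tub is at top (450,181).
- **Spout:** its end is at top (372,167).

The pan is on the left, so the turn is counter-clockwise (+45°). Next I'll measure these positions and check the knob in a crop.

```bash
cat > h.py <<'E'
import cv2, numpy as np
from plant import *
def ray(n,uv):
    i=camera_info(n);K=np.array([[i["fx"],0,i["cx"]],[0,i["fy"],i["cy"]],[0,0,1]])
    p=cv2.undistortPoints(np.array([[uv]],float),K,i["D"])[0,0]
    T=i["world_from_camera"];return T[:3,3],T[:3,:3]@np.array([*p,1])
def onplane(n,uv,z):
    o,d=ray(n,uv);return (o+d*(z-o[2])/d[2])[:2]
def tri(a,b):
    A=[];y=[]
    for o,d in(a,b):
        d=d/np.linalg.norm(d);P=np.eye(3)-np.outer(d,d);A.append(P);y.append(P@o)
    return np.linalg.solve(sum(A),sum(y))
def blob(mask,near,r):
    m=np.zeros_like(mask);cv2.circle(m,near,r,255,-1)
    c=max(cv2.findContours(mask&m,cv2.RETR_EXTERNAL,cv2.CHAIN_APPROX_NONE)[0],key=cv2.contourArea)
    M=cv2.moments(c);return (M["m10"]/M["m00"],M["m01"]/M["m00"]),c
E
python3 - <<'E'
from h import *
t=cv2.imread("pics/top0.png");s=cv2.imread("pics/scene0.png")
dk=lambda im,v:cv2.inRange(im.max(2),0,v)
kt,c1=blob(dk(t,45),(389,330),16);ks,c2=blob(dk(s,45),(219,210),18)
print("knob px",kt,cv2.boundingRect(c1),ks,cv2.boundingRect(c2))
K=tri(ray("top",kt),ray("scene",ks));print("knob",K, onplane("top",kt,.095))
hsv=cv2.cvtColor(t,cv2.COLOR_BGR2HSV)
b=cv2.inRange(hsv,(5,80,60),(30,255,255));_,c=blob(b,(381,266),65)
(e,ax,_)=cv2.fitEllipse(cv2.convexHull(c));A=onplane("top",e,.058);print("axis",e,ax,A)
S=onplane("top",(372,167),.06);P=onplane("top",(291,197),.02);T=onplane("top",(450,181),.02)
ang=lambda p:np.degrees(np.arctan2(*(p-A)[::-1]))
for n,p in(("knob",K[:2]),("spout",S),("pan",P),("tub",T)):print(n,p,np.hypot(*(p-A)),ang(p))
o=get_obs();print(o["orientation"],o["joints"])
crop=np.hstack([cv2.resize(t[290:360,350:430],(400,350)),cv2.resize(s[170:240,180:260],(400,350))]);cv2.imwrite("pics/crop.png",crop)
E
```

```text
knob px (388.57072570725705, 329.39975399753996) (382, 323, 14, 14) (219.89493433395873, 212.7379612257661) (212, 200, 16, 28)
knob [0.45614265 0.00526851 0.07834841] [0.45777455 0.00636687]
axis (380.7745361328125, 264.57012939453125) (100.68668365478516, 101.29975128173828) [0.57633799 0.01604613]
knob [0.45614265 0.00526851] 0.12067757490195877 -174.876131792256
spout [0.76273077 0.0284851 ] 0.1868073761769459 3.817988819026271
pan [0.71365268 0.188268  ] 0.22026278630315907 51.434199034842656
tub [ 0.73946361 -0.12738919] 0.21721799213443416 -41.32496141906321
[-3.14069132e+00 -1.23580039e-04  4.43800327e-01] [-1.28229916e+00  2.63454969e-01 -4.88271617e-02  1.25942380e+00
 -1.73252834e-05  1.41549312e+00]
```

View pics/crop.png

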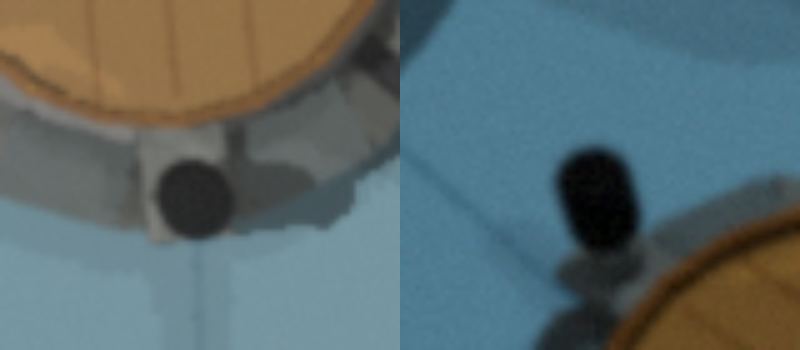

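The crop shows the black cylindrical knob on its steel arm and sleeve, so the choice holds. Next I'll check reach and go above it.

```bash
cat >> h.py <<'E'
A=np.array([.5763,.0160]);K0=np.array([.4572,.0060]);r0=K0-A;phi=np.arctan2(-r0[1],-r0[0])
def kpos(d,z):
    c,s=np.cos(d),np.sin(d);return [*(A+np.array([[c,-s],[s,c]])@r0),z]
def rot(d): return [np.pi,0,phi+d]
E
python3 - <<'E'
from h import *
for d in (0,.26,.52,.785): print(d,kpos(d,.098),solve_ik(kpos(d,.098),rot(d)))
move_to(kpos(0,.17),rot(0))
o=get_obs();print(o["t"],o["tcp_pos"],o["joints"])
cv2.imwrite("pics/s1.png",read_camera("scene")[:,:,::-1])
E
```

```text
0 [np.float64(0.4572), np.float64(0.006), 0.098] [-0.16541184  0.23656041 -0.47207181  0.86216411  0.          2.89241423]
0.26 [np.float64(0.46377375912310104), np.float64(-0.024282193511700814), 0.098] [-0.22805931  0.24769952 -0.45598956  0.86710726  0.          2.56976676]
0.52 [np.float64(0.4779115370788293), np.float64(-0.05185661621396556), 0.098] [-0.27781206  0.27293333 -0.41879969  0.87906331  0.          2.26001401]
0.785 [np.float64(0.49911830895324016), np.float64(-0.07525676176132111), 0.098] [-0.31122269  0.30995724 -0.36238139  0.8984577   0.          1.96160338]
2.0417 [0.45736758 0.00542305 0.17006123] [-1.66552752e-01  1.78035052e-01 -3.34315936e-01  1.05826820e+00
 -9.75980359e-05  2.89187241e+00]
```

View pics/s1.png

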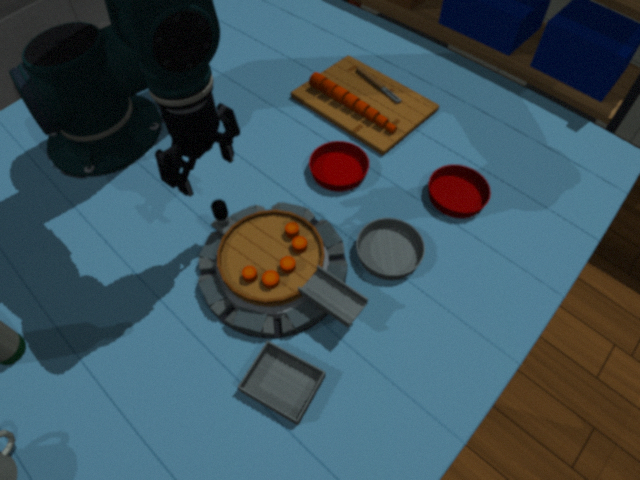

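The open fingers, at about (165,180) and (235,145), straddle the knob at (219,210) from above. I'll descend, grip and lift.

```bash
python3 - <<'E'
from h import *
move_straight(kpos(0,.073),feed=.1)
print(get_obs()["force"])
grab();o=get_obs();print(o["t"],o["opening"],o["finger_force"],o["force"],o["tcp_pos"])
move_straight(kpos(0,.099),feed=.04);o=get_obs();print(o["t"],o["opening"],o["force"],o["tcp_pos"])
cv2.imwrite("pics/s2.png",cv2.resize(read_camera("scene")[100:340,100:420,::-1],(640,480)))
E
```

```text
[ 0.60139925 -1.39865853  0.03795147]
3.775 0.31062185599674275 58.518855571746826 [-1.34869668  0.45905762  6.1789784 ] [0.45731002 0.00598357 0.07330466]
4.575 0.3103353218983141 [ 1.82415542  0.97576665 -7.43364855] [0.45719875 0.00602233 0.09887922]
```

View pics/s2.png

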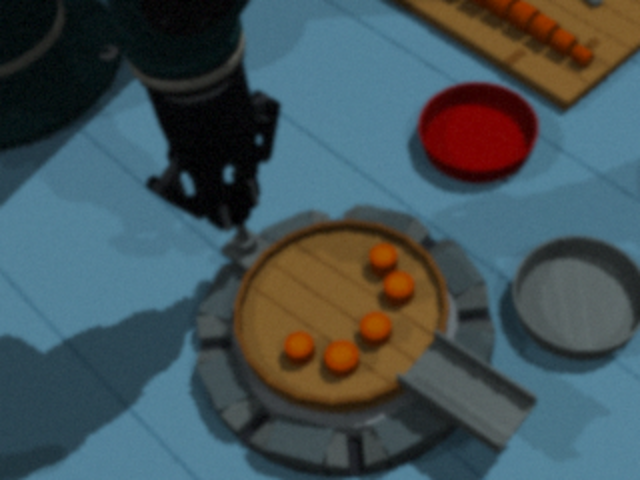

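The knob is held and pulled up, and the force of −7.4 N matches spring plus pin weight. I'll start with a small test turn.

```bash
python3 - <<'E'
from h import *
import sys
for d in (.06,.22,.40,.59,.785):
    move_straight(kpos(d,.099),feed=.07,rotation=rot(d));o=get_obs()
    print(d,o["t"],o["opening"],np.round(o["force"],1),np.round(o["tcp_pos"],4))
    if np.hypot(*o["force"][:2])>20: print("blocked");sys.exit()
cv2.imwrite("pics/t3.png",read_camera("top")[100:400,140:540,::-1])
E
```

```text
0.06 4.875 0.31360856102890283 [ 3.1  1.2 -7.6] [ 0.458  -0.0011  0.0988]
0.22 5.3 0.3130601740404055 [ 4.3  0.9 -7.9] [ 0.4624 -0.0194  0.099 ]
0.4 5.7583 0.31228012677403283 [ 6.4  1.1 -7.8] [ 0.4707 -0.0392  0.099 ]
0.59 6.2333 0.30961435714428925 [ 5.5  2.9 -7.5] [ 0.4832 -0.058   0.099 ]
0.785 6.7167 0.31039095163527575 [ 6.2  3.2 -7.4] [ 0.4994 -0.0745  0.0989]
```

View pics/t3.png

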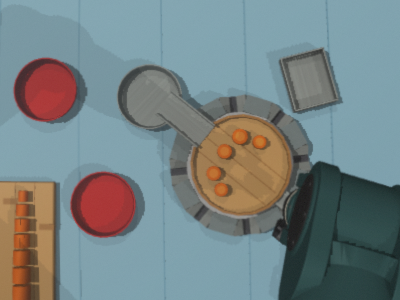

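The spout end at crop (165,105) is now over the steel pan at (150,97), clear of the tub at (310,80). I'll lower the pin, release, retreat and verify.

```bash
python3 - <<'E'
from h import *
d=.785
move_straight(kpos(d,.076),feed=.05);o=get_obs();print(o["t"],np.round(o["force"],1),o["tcp_pos"])
open_gripper();print(np.round(get_obs()["force"],1))
move_straight(kpos(d,.19),feed=.12);move_joints([-1.282,.263,-.048,1.259,0,1.415]);hold(.3)
o=get_obs();print(o["t"],np.round(o["force"],1))
t=read_camera("top")[:,:,::-1];s=read_camera("scene")[:,:,::-1];cv2.imwrite("pics/t4.png",t);cv2.imwrite("pics/s4.png",s)
cv2.imwrite("pics/v4.png",np.hstack([t[120:370,220:520],cv2.resize(s[130:380,150:450],None,fx=1,fy=1)]))
E
```

```text
7.375 [ 4.8  5.  -5.5] [ 0.49930678 -0.07441884  0.07582673]
[ 0.   0.3 -0.2]
11.15 [ 1.5 -0.3 -0.4]
```

View pics/v4.png

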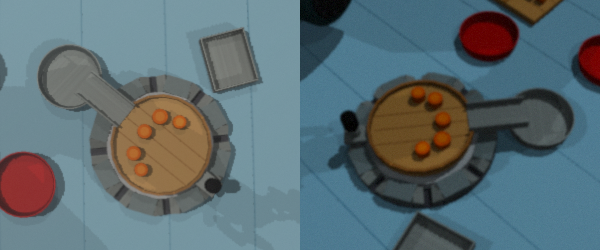

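The view shows the spout over the pan, with the knob at top (433,305) and scene (498→~199,251). I'll check numerically that the pin is home.

```bash
python3 - <<'E'
from h import *
t=cv2.imread("pics/t4.png");s=cv2.imread("pics/s4.png")
dk=lambda im:cv2.inRange(im.max(2),0,45)
kt,c1=blob(dk(t),(433,305),16);ks,c2=blob(dk(s),(498-300+1,251),18)
print(kt,cv2.boundingRect(c1),ks,cv2.boundingRect(c2))
K=tri(ray("top",kt),ray("scene",ks));print(K,np.hypot(*(K[:2]-A)),np.degrees(np.arctan2(*(K[:2]-A)[::-1])))
print(onplane("top",(291,197),.02))
E
```

```text
(432.9223602484472, 305.22567287784676) (425, 299, 17, 14) (199.75125125125123, 254.22372372372374) (191, 241, 18, 29)
[ 0.49914343 -0.0774332   0.07889721] 0.12117301191021615 -129.54968614273767
[0.71365268 0.188268  ]
```

The triangulated knob height is the same as at the start when home (0.079 m against 0.078 m), and it has turned 45.3°. The pin is seated.

```bash
python3 -c "
from plant import *
print(job_done())"
```

```text
the job is handed in; nothing more can be done
None
```

I turned the turntable one hole (+45°) so the spout is over the steel pan, the pin measures fully home, the pan and tub look unmoved in the pictures, and I handed the job in after about 11 s of robot time.

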